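# Point out the blown capacitor and its spare

### The arm

A 6-joint arm with a two-finger parallel gripper is mounted at the origin on the work surface. World frame = base frame: x ahead of the robot, y to its left, z up, the work surface at z = 0. Lengths are in m, angles in rad, forces in N, time in s.
With the tool pointing down it reaches from about 0.3 to 0.775 m from the base axis. Payload 14.6 kg.
Tool frame: the origin (TCP) lies at the very end of the fingers, on their centre line; the grasp point (between the pads) lies 19 mm behind it; z points along the fingers, y is the direction in which the jaws open and shut (so a half turn about z gives the same grasp; the last joint's range is limited). The gripper opens to 94 mm and grips with 3 to 60 N. Pads are 16 mm wide; open, the fingers measure 119 mm over their backs; the gripper's body (75 mm by 177 mm) begins 78 mm behind the grasp point.
Start: joints at [1.231, 0.3, 1.521, -0, 1.321, -0.067], TCP at [0.148, 0.53, 0.205] pointing down, gripper open.
Joint ranges: [-3.03, 3.03], [-0.79, 2.21], [0.23, 2.52], [-1.04, 4.18], [0, 3.07], [-2.55, 2.55]. Speed limits (rad/s): [2.22, 2.22, 2.57, 3.14, 3.14, 3.14].

### API

Orientations are given as [roll, pitch, yaw] about the fixed x, y, z axes, in that order (R = Rz(yaw) Ry(pitch) Rx(roll)).
In Python, from station import status, camera, ctrl gives the robot as it stands. The module is installed in compiled form; this text tells all that it offers.
- The arm moves only by the shell command python3 -m jog 'ROWS' [FORCE]. ROWS is JSON, a list of rows, each a list of 7 numbers: the shift along the tool's x, y, z each as a share of 1000 mm, from -1 to 1, then the turn, a rotation vector about the tool's x, y, z each as a share of pi/2 rad, from -1 to 1, then the opening, from -1 (shut) to 1 (fully open), so that 0 is half open. A call has 1 to 20 rows; each row is the pose to reach, as a shift and turn from the pose measured when the call began, along the tool's axes at that moment; what a row does not reach only later rows make up. A row lasts 1/10 s, in which the tool goes at most 50 mm and 8.59 degrees, less where a joint would pass 70% of its speed; a pose out of reach is approached as far as the arm can. A call with a number of a shift or a turn outside -1 to 1 is refused whole. A call with a gripper value outside its range is refused whole. The fingers move at their own pace and stop on an object; FORCE is the grip in N (left out, the last holds). Time passes only in rows, so rows that repeat a pose let the fingers close. It gives the time, the measured TCP pose, the force and the opening at its end, in the units of the state.
- status.get_obs(): the state, without advancing time (a new reading comes with each control period).
- camera(name): name is "scene" or "side" or "wrist"; returns a dict with "image" (480x640x3 uint8, red, green, blue), "fx", "fy", "cx", "cy" (pixels), "k1" (the pictures are not rectified: a ray, as slopes to the right and down, at radius r is drawn at 1 + k1 r^2 times it, then the intrinsics apply), "world_from_camera" (4x4, takes a point from camera to world coordinates). Camera axes: x right, y down, z forward; pixel columns grow to the right and rows downward; lengths in m; the calibration is good to about 2 mm. A picture is of the moment at which its call begins. There is no depth.
- ctrl.hand_in(): hands the job in, once; it reports no verdict.
The state is a dict: "time_s": time; "qpos": joint angles; "joint_vel": joint speeds; "tau": joint torques, N m; "ee_pos": TCP position; "eef_rot": TCP orientation; "force": force on the tool from outside, world axes, zero at the start; "moment": the same for the moment, N m; "grip_width": finger opening in m.
Only numpy, scipy, OpenCV 4.12 (cv2) and the standard library are available. Lean on these libraries where they do the work, as an engineer would, in place of code of your own. Each camera call takes 0.05 s, during which the arm holds its last target.

### The job

The bench camera is recording a repair: point at the swollen, brown-topped capacitor on the green power board by holding the fingertips about 2 cm straight above its top for two seconds, then in the same way point at the loose spare of the same colour in the white tray for two seconds, and finally press the green button down to log the pair, and let it come up again. Touch nothing but the button, and keep the fingertips well above the other capacitors on the board and the other spares, so that none of those is pointed at; nothing is to be picked up or shifted.

Things in the scene. Friction and masses are not known exactly. Their poses are not given: they have to be found in the camera images.
- board: green circuit board of a TV power supply, 170 mm (its x) by 230 mm (its y), fixed to the bench; origin under its centre at bench height, upper face 12 mm above the bench. Four capacitors stand on it, at (+-45, +-60) mm, and low parts up to 31 mm above the bench. Everything on it is soldered fast.
- bad_capacitor: the swollen, leaking capacitor on the board: an upright can 26 mm across and 40 mm tall with a blue sleeve and a domed, rust-brown top (the others have flat silver tops with a cross). Its origin is the centre of its top face, z up. The top is 52 mm above the bench. Which of the four places it has varies.
- good_blue_capacitor: sound capacitor on the board, same size, blue sleeve, flat silver top 52 mm above the bench. Its origin is the centre of its top face, z up.
- black_capacitor: sound capacitor on the board, same size, black sleeve, flat silver top 52 mm above the bench. Its origin is the centre of its top face, z up.
- orange_capacitor: sound capacitor on the board, same size, orange sleeve, flat silver top 52 mm above the bench. Its origin is the centre of its top face, z up.
- tray: white spares tray, 220 mm (its x) by 85 mm (its y), 26 mm high, walls and floor 4 mm, fixed to the bench; three compartments in a row along its x, with centres 72 mm apart, one loose spare capacitor standing in each. Origin under its centre.
- blue_spare: loose spare capacitor in the tray, blue sleeve, flat silver top, 26 mm across and 40 mm tall, light; top 44 mm above the bench. Its origin is the centre of its top face, z up. Which compartment it stands in varies.
- black_spare: loose spare capacitor in the tray, as the blue one but with a black sleeve. Its origin is the centre of its top face, z up.
- orange_spare: loose spare capacitor in the tray, as the blue one but with an orange sleeve. Its origin is the centre of its top face, z up.
- log_top (a point): centre of the top of the log button: a round green push button 36 mm across in a low grey housing fixed to the bench, pressed straight down; fully down takes about 4 N, and it springs back up.
- log (a joint): travel of the log button in m: 0 up, 0.006 fully down.
- jar: loose closed glass jar with a grey cap, 48 mm across and 60 mm tall; origin at the centre of its underside. Not part of the job.
- screwdriver: loose screwdriver with a yellow handle, about 170 mm long, lying along its x axis at the far side of the bench. Not part of the job.
Mind the look-alikes: they are no part of the job. What is shaped like the part that bears log_top but orange or pink is not meant.

How it is judged:
By the outcome, as a careful person would: the job done as asked, in the order asked, and still so for the second after the job is handed in, with the robot touching nothing.
It also fails if it takes over 61 s, if anything falls off the work surface, if the arm or the gripper's body presses on something with over 40 N, if the wrist force passes 120 N, or if a joint passes its speed limit or range.

## Working session

There is one attempt and no reset: what is moved stays moved. The work goes in short steps, Python scripts to look and compute and a shell command to move; the robot and the scene stay as the last step left them, time stands still between calls to the robot, and variables do not carry over. Pictures are saved under pics/ and viewed, and the job is handed in when it is done.

```bash
mkdir -p pics; python3 - <<'E'
from station import status,camera
import cv2
for n in("scene","side","wrist"):
    c=camera(n); cv2.imwrite(f"pics/{n}0.png",c["image"][:,:,::-1]); print(n,c["fx"],c["k1"],c["world_from_camera"].round(3).tolist() if hasattr(c["world_from_camera"],'round') else c["world_from_camera"])
print(status.get_obs())
E
```

```text
scene 600.5051001659402 0.053820147811495016 [[-0.511, 0.651, -0.562, 1.294], [0.86, 0.393, -0.327, 0.411], [0.008, -0.65, -0.76, 1.045], [0.0, 0.0, 0.0, 1.0]]
side 505.30093437616677 0.002543602459142561 [[0.927, -0.23, 0.296, 0.189], [-0.375, -0.539, 0.754, -1.018], [-0.014, -0.81, -0.586, 0.863], [0.0, 0.0, 0.0, 1.0]]
wrist 357.2321253499591 -0.024773679397865653 [[0.27, 0.935, 0.229, 0.082], [0.963, -0.263, -0.064, 0.548], [0.0, 0.238, -0.971, 0.384], [0.0, 0.0, 0.0, 1.0]]
{'time_s': 0.15, 'qpos': array([ 1.23140640e+00,  3.00332398e-01,  1.52141855e+00,  2.75937658e-05,
        1.32069909e+00, -6.65991449e-02]), 'joint_vel': array([-0.00103616,  0.00031464, -0.00444943,  0.00023257, -0.0010655 ,
       -0.00183037]), 'tau': array([-8.56807310e-04, -5.31969452e+01, -3.52817810e+01,  7.07129831e-02,
        2.36771686e-02, -4.50952803e-05]), 'ee_pos': array([0.14811242, 0.52948249, 0.20503117]), 'eef_rot': array([-3.14073895e+00, -8.37290261e-05,  2.86879499e+00]), 'force': array([-0.14155483, -0.20864861,  0.26467306]), 'moment': array([ 0.03706756, -0.01966967,  0.03167486]), 'grip_width': 0.09399949265639672}
```

View pics/scene0.png

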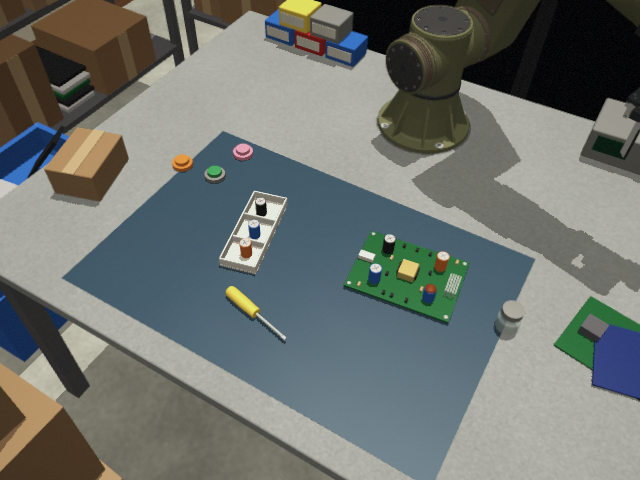

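View pics/side0.png

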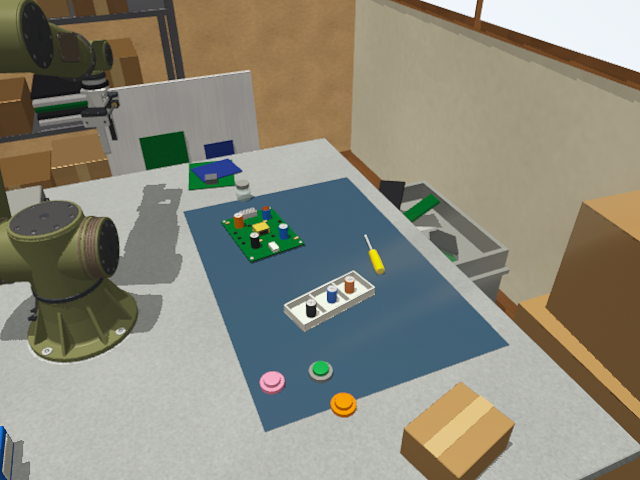

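View pics/wrist0.png

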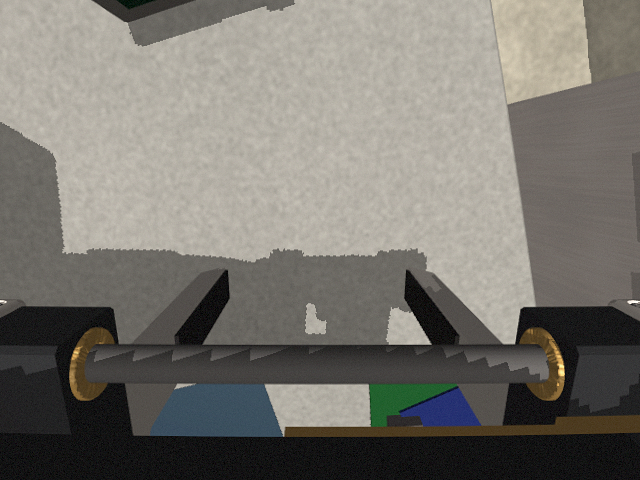

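Scene view: brown-topped blue can about (430,290), with the good blue can at (375,272). In the tray: black (261,206), blue (254,228), orange (246,247). Buttons: green (215,173), with orange (182,162) and pink (243,151) as look-alikes. I'll confirm in enlarged crops.

```bash
python3 - <<'E'
import cv2,numpy as np
a=cv2.imread("pics/scene0.png");b=cv2.imread("pics/side0.png")
def cr(i,x,y,w,h,s):return cv2.resize(i[y:y+h,x:x+w],None,fx=s,fy=s,interpolation=cv2.INTER_CUBIC)
cv2.imwrite("pics/c1.png",np.hstack([cr(a,340,225,130,100,3),cr(b,215,190,130,100,3)]))
cv2.imwrite("pics/c2.png",np.hstack([cr(a,165,135,130,140,3),cr(b,250,265,130,140,3)]))
E
```

```text
(no output)
```

View pics/c1.png

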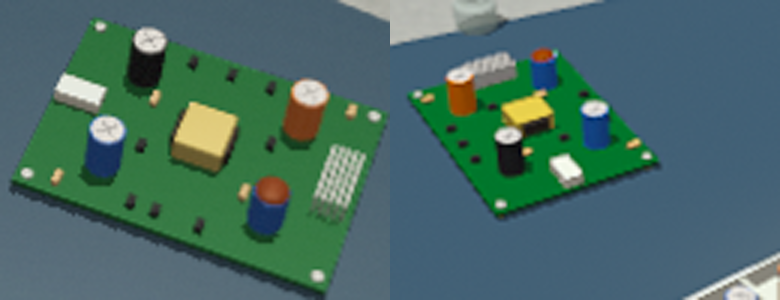

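View pics/c2.png

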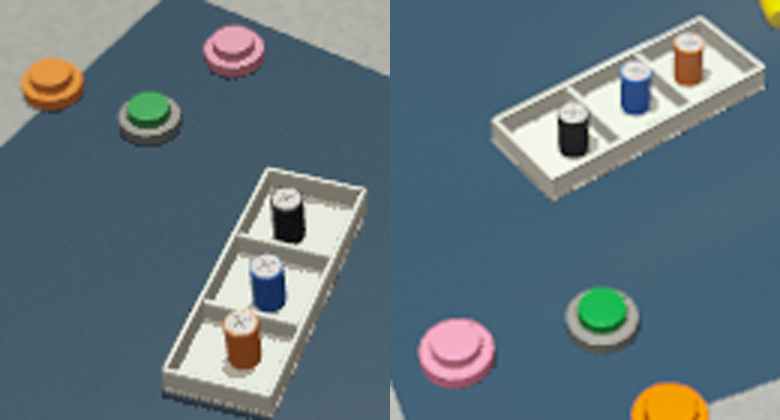

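Confirmed: the rust-domed blue can is at scene (430,288) / side (266,208). The blue spare is in the tray's middle compartment, at scene (254,224) / side (332,289). The green button in the grey housing is at scene (215,172) / side (320,368).

```bash
cat >h.py <<'E'
import cv2,numpy as np
from station import camera,status
def ray(c,u,v):
    K=np.array([[c["fx"],0,c["cx"]],[0,c["fy"],c["cy"]],[0,0,1.]])
    p=cv2.undistortPoints(np.array([[[u,v]]],float),K,np.array([c["k1"],0,0,0,0.]))[0,0]
    T=np.array(c["world_from_camera"]);return T[:3,3],T[:3,:3]@np.array([p[0],p[1],1])
def plane(c,u,v,z):
    o,d=ray(c,u,v);return o+d*(z-o[2])/d[2]
def tri(r):
    A=0;b=0
    for o,d in r:
        d=d/np.linalg.norm(d);P=np.eye(3)-np.outer(d,d);A=A+P;b=b+P@o
    return np.linalg.solve(A,b)
def blob(im,kind,x,y,r):
    hsv=cv2.cvtColor(im,cv2.COLOR_RGB2HSV).astype(int);H,S,V=hsv[...,0],hsv[...,1],hsv[...,2]
    m={"silver":(V>140)&(S<60),"rust":((H<12)|(H>172))&(S>90)&(V>40),"green":(H>50)&(H<85)&(S>120)&(V>60)}[kind]
    w=np.zeros(m.shape,bool);w[y-r:y+r+1,x-r:x+r+1]=1
    n,l,s,ce=cv2.connectedComponentsWithStats((m&w).astype(np.uint8))
    i=1+np.argmax(s[1:,4]);return ce[i],s[i]
E
python3 - <<'E'
from h import *
S=camera("scene");D=camera("side")
for n,k,a,b,r,z in[("bad","rust",(430,288),(266,208),8,.052),("goodblue","silver",(375,268),(283,227),8,.052),("black","silver",(390,239),(254,235),8,.052),("orange","silver",(443,256),(238,216),8,.052),("sp_blue","silver",(254,224),(332,288),6,.044),("sp_black","silver",(261,201),(311,302),6,.044),("sp_or","silver",(246,242),(349,280),6,.044),("btn","green",(215,171),(320,368),14,.02)]:
    pa,sa=blob(S["image"],k,*a,r);pb,sb=blob(D["image"],k,*b,r)
    print(n,pa.round(1),sa,pb.round(1),sb,"S",plane(S,*pa,z).round(4)[:2],"D",plane(D,*pb,z).round(4)[:2],"tri",tri([ray(S,*pa),ray(D,*pb)]).round(4))
E
```

```text
bad [430.5 288.4] [426 284  10   9  71] [262.8 208. ] [262 207   2   3   4] S [0.5466 0.2534] D [0.5313 0.2474] tri [0.5366 0.254  0.0446]
goodblue [375.4 267.6] [370 264  12   8  75] [282.7 225.7] [279 223   9   6  36] S [0.5566 0.1332] D [0.5551 0.1332] tri [0.5556 0.1333 0.0515]
black [389.5 237.7] [385 234  10   9  69] [253.9 234.7] [250 232   9   6  39] S [0.4668 0.1222] D [0.4656 0.1224] tri [0.466  0.1223 0.0517]
orange [443.  255.3] [438 251  11   9  70] [240.4 213.1] [234 209  13   8  59] S [0.4525 0.2414] D [0.4612 0.2466] tri [0.4586 0.2415 0.0568]
sp_blue [253.5 223.5] [248 219  13  12  87] [332.1 287.2] [326 282  13  13 106] S [ 0.58   -0.1606] D [ 0.5805 -0.1594] tri [ 0.5803 -0.1601  0.0446]
sp_black [259.6 200.4] [255 197  10   8  59] [311.7 301.1] [305 296  13  13 112] S [ 0.513  -0.1892] D [ 0.5153 -0.1864] tri [ 0.5146 -0.1881  0.0458]
sp_or [245.1 240.3] [240 236  13  10  92] [350.1 278.2] [343 274  13  13  86] S [ 0.6305 -0.148 ] D [ 0.6362 -0.1455] tri [ 0.6337 -0.1472  0.0467]
btn [213.9 171. ] [208 166  13  11 126] [320.3 367.9] [313 360  16  16 195] S [ 0.4683 -0.3575] D [ 0.4635 -0.3618] tri [ 0.4651 -0.3597  0.0167]
```

```bash
cat >>h.py <<'E'
from scipy.spatial.transform import Rotation as Ro
def shift(p):
    o=status.get_obs();R=Ro.from_euler("xyz",o["eef_rot"])
    print("t",o["time_s"],"pos",o["ee_pos"].round(4),"rot",o["eef_rot"].round(3),"F",o["force"].round(2),"w",o["grip_width"].round(4),"shift/m",R.inv().apply(np.array(p)-o["ee_pos"]).round(4))
E
python3 - <<'E'
from h import *
D=camera("side");S=camera("scene")
for z in(.052,.056):print(plane(D,265.7,208.3,z),plane(S,430.5,288.4,z))
shift([.5435,.2527,.2])
E
```

```text
[0.53902633 0.24227049 0.052     ] [0.54669749 0.25355    0.052     ]
[0.53730275 0.23605344 0.056     ] [0.54970511 0.25418387 0.056     ]Traceback (most recent call last):
  File "<stdin>", line 4, in <module>
  File "h.py", line 23, in shift
    print("t",o["time_s"],"pos",o["ee_pos"].round(4),"rot",o["eef_rot"].round(3),"F",o["force"].round(2),"w",o["grip_width"].round(4),"shift/m",R.inv().apply(np.array(p)-o["ee_pos"]).round(4))
                                                                                                             ^^^^^^^^^^^^^^^^^^^^^
AttributeError: 'float' object has no attribute 'round'
```

```bash
sed -i 's/o\["grip_width"\].round(4)/o["grip_width"]/' h.py; python3 -c "
from h import *
shift([.543,.2525,.2])"
```

```text
t 0.35 pos [0.1482 0.5296 0.2053] rot [-3.141 -0.     2.869] F [-0.09 -0.13 -0.27] w 0.09423295762588063 shift/m [-0.4549 -0.1605  0.0053]
```

```bash
python3 -m jog '[[-0.455,-0.16,0.005,0,0,0,-1],[-0.455,-0.16,0.005,0,0,0,-1],[-0.455,-0.16,0.005,0,0,0,-1],[-0.455,-0.16,0.005,0,0,0,-1],[-0.455,-0.16,0.005,0,0,0,-1],[-0.455,-0.16,0.005,0,0,0,-1],[-0.455,-0.16,0.005,0,0,0,-1],[-0.455,-0.16,0.005,0,0,0,-1],[-0.455,-0.16,0.005,0,0,0,-1],[-0.455,-0.16,0.005,0,0,0,-1],[-0.455,-0.16,0.005,0,0,0,-1],[-0.455,-0.16,0.005,0,0,0,-1],[-0.455,-0.16,0.005,0,0,0,-1],[-0.455,-0.16,0.005,0,0,0,-1]]' 10
python3 - <<'E'
from h import *
c=camera("wrist");cv2.imwrite("pics/w1.png",c["image"][:,:,::-1])
pa,s=blob(c["image"],"rust",320,240,235);print(pa,s,plane(c,*pa,.052))
shift([.543,.2525,.072])
E
```

```text
time_s: 1.75
ee_pos: [0.5425, 0.2538, 0.2007]
eef_rot: [-3.142, 0.0, 2.87]
force: [-1.3, 0.0, 1.3]
grip_width: 0.0005
[313.11751663 224.06873614] [301 213  25  23 451] [0.53922549 0.25131437 0.052     ]
t 1.8 pos [0.5426 0.2538 0.2006] rot [-3.142  0.     2.87 ] F [-0.16 -0.02 -0.18] w 0.0004525693655991391 shift/m [-0.0007 -0.0011  0.1286]
```

View pics/w1.png

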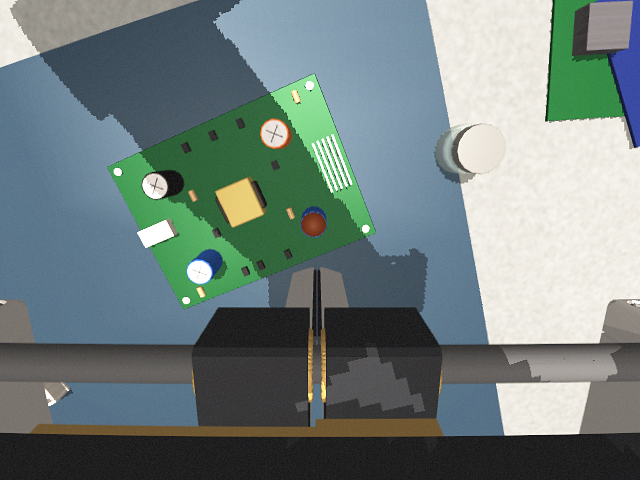

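The wrist view shows the rust-domed top at (313,224), i.e. (0.539, 0.251), within 3 mm of the target. Descending to 2 cm above it and holding.

```bash
python3 -m jog '[[0.001,-0.002,0.045,0,0,0,-1],[0.001,-0.002,0.09,0,0,0,-1],[0.001,-0.002,0.115,0,0,0,-1],[0.001,-0.002,0.128,0,0,0,-1],[0.001,-0.002,0.128,0,0,0,-1],[0.001,-0.002,0.128,0,0,0,-1],[0.001,-0.002,0.128,0,0,0,-1],[0.001,-0.002,0.128,0,0,0,-1],[0.001,-0.002,0.128,0,0,0,-1],[0.001,-0.002,0.128,0,0,0,-1]]'
python3 - <<'E'
from h import *
shift([.5415,.252,.072])
for n,x,y in(("scene",370,215),("side",195,150),):
    c=camera(n);cv2.imwrite(f"pics/p_{n}.png",cv2.resize(c["image"][y:y+110,x:x+130,::-1],None,fx=4,fy=4))
E
```

```text
time_s: 2.8
ee_pos: [0.5412, 0.2521, 0.0731]
eef_rot: [3.141, 0.001, 2.87]
force: [0.5, -0.3, 0.3]
grip_width: 0.0004
t 2.8 pos [0.5412 0.2521 0.0731] rot [3.141e+00 1.000e-03 2.870e+00] F [ 0.47 -0.33  0.34] w 0.00041026231010639504 shift/m [-0.0003 -0.0001  0.0011]
```

View pics/p_scene.png

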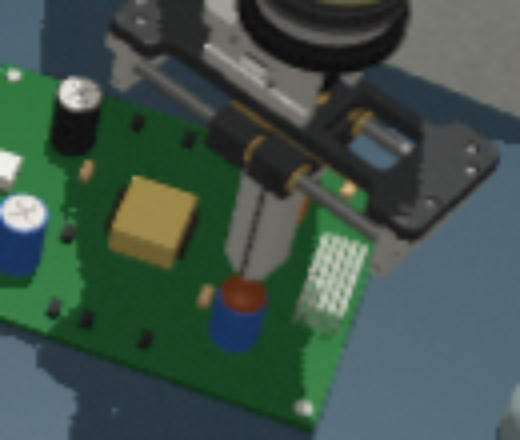

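View pics/p_side.png

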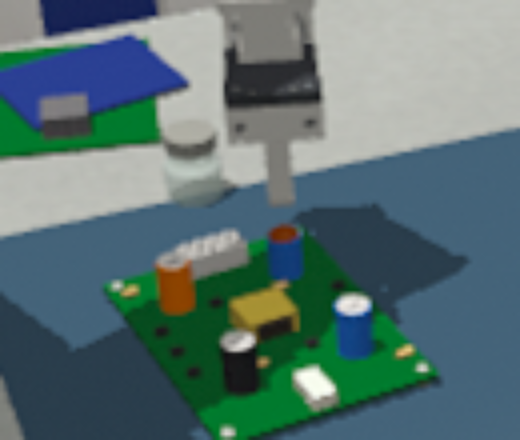

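Both views show the fingertips about 2 cm above the brown top. I'll hold for 2 s more.

```bash
python3 -m jog '[[0,0,0.001,0,0,0,-1],[0,0,0.001,0,0,0,-1],[0,0,0.001,0,0,0,-1],[0,0,0.001,0,0,0,-1],[0,0,0.001,0,0,0,-1],[0,0,0.001,0,0,0,-1],[0,0,0.001,0,0,0,-1],[0,0,0.001,0,0,0,-1],[0,0,0.001,0,0,0,-1],[0,0,0.001,0,0,0,-1],[0,0,0.001,0,0,0,-1],[0,0,0.001,0,0,0,-1],[0,0,0.001,0,0,0,-1],[0,0,0.001,0,0,0,-1],[0,0,0.001,0,0,0,-1],[0,0,0.001,0,0,0,-1],[0,0,0.001,0,0,0,-1],[0,0,0.001,0,0,0,-1],[0,0,0.001,0,0,0,-1],[0,0,0.001,0,0,0,-1]]'
python3 -m jog '[[0,0,0,0,0,0,-1],[0,0,0,0,0,0,-1],[0,0,0,0,0,0,-1],[0,0,0,0,0,0,-1],[0,0,-0.05,0,0,0,-1],[0,0,-0.1,0,0,0,-1],[0,0,-0.13,0,0,0,-1],[0,0,-0.13,0,0,0,-1],[0,0,-0.13,0,0,0,-1]]'
python3 -c "
from h import *
shift([.580,-.160,.2])"
```

```text
time_s: 4.9
ee_pos: [0.5412, 0.2521, 0.0718]
eef_rot: [3.141, 0.0, 2.87]
force: [-0.8, 0.9, -0.3]
grip_width: 0.0006
time_s: 5.8
ee_pos: [0.541, 0.2521, 0.2017]
eef_rot: [3.141, 0.001, 2.87]
force: [-0.7, 0.1, -0.9]
grip_width: 0.0008
t 5.8 pos [0.541  0.2521 0.2017] rot [3.141e+00 1.000e-03 2.870e+00] F [-0.72  0.14 -0.86] w 0.0008402682776845783 shift/m [-0.148  -0.3866  0.0017]
```

```bash
python3 -m jog '[[-0.148,-0.387,0,0,0,0,-1],[-0.148,-0.387,0,0,0,0,-1],[-0.148,-0.387,0,0,0,0,-1],[-0.148,-0.387,0,0,0,0,-1],[-0.148,-0.387,0,0,0,0,-1],[-0.148,-0.387,0,0,0,0,-1],[-0.148,-0.387,0,0,0,0,-1],[-0.148,-0.387,0,0,0,0,-1],[-0.148,-0.387,0,0,0,0,-1],[-0.148,-0.387,0,0,0,0,-1],[-0.148,-0.387,0,0,0,0,-1],[-0.148,-0.387,0,0,0,0,-1],[-0.148,-0.387,0,0,0,0,-1]]'
python3 - <<'E'
from h import *
c=camera("wrist");cv2.imwrite("pics/w2.png",c["image"][:,:,::-1])
shift([.580,-.160,.064])
E
```

```text
time_s: 7.1
ee_pos: [0.58, -0.159, 0.2016]
eef_rot: [3.141, 0.001, 2.872]
force: [-0.0, 0.4, 1.1]
grip_width: 0.0001
t 7.15 pos [ 0.58   -0.1592  0.2017] rot [3.141e+00 1.000e-03 2.872e+00] F [-0.23 -0.42  0.15] w 0.0003133316598810502 shift/m [-1.000e-04 -8.000e-04  1.377e-01]
```

View pics/w2.png

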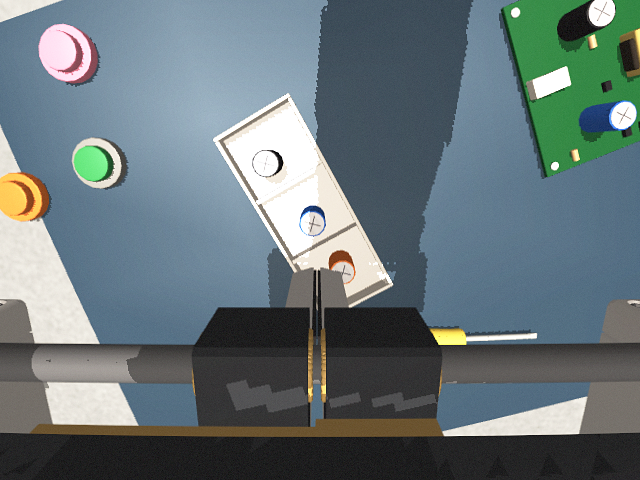

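The wrist view shows the blue spare at (313,221) between black (266,163) and orange (344,270). I'll check it, descend and hold.

```bash
python3 - <<'E'
from h import *
c=camera("wrist");print(plane(c,313,221,.044))
p,s=blob(c["image"],"green",95,163,30);print(p,s,plane(c,*p,.017))
E
python3 -m jog '[[0,-0.001,0.045,0,0,0,-1],[0,-0.001,0.09,0,0,0,-1],[0,-0.001,0.12,0,0,0,-1],[0,-0.001,0.137,0,0,0,-1],[0,-0.001,0.138,0,0,0,-1],[0,-0.001,0.138,0,0,0,-1],[0,-0.001,0.138,0,0,0,-1],[0,-0.001,0.138,0,0,0,-1]]'
python3 - <<'E'
from h import *
shift([.580,-.160,.064])
o=[]
for n,x,y in(("scene",200,165),("side",270,220),):
    c=camera(n);o.append(cv2.resize(c["image"][y:y+110,x:x+130,::-1],None,fx=3,fy=3))
cv2.imwrite("pics/p2.png",np.hstack(o))
E
```

```text
[ 0.57566854 -0.16158007  0.044     ]
[ 92.98834951 163.30776699] [  75  146   38   35 1030] [ 0.46422896 -0.36065827  0.017     ]
time_s: 8.0
ee_pos: [0.5804, -0.1605, 0.0651]
eef_rot: [3.141, 0.003, 2.872]
force: [0.1, 0.4, 1.4]
grip_width: 0.0006
t 8.0 pos [ 0.5804 -0.1605  0.0651] rot [3.141e+00 3.000e-03 2.872e+00] F [0.06 0.45 1.42] w 0.0005897048096293833 shift/m [0.0005 0.0004 0.0011]
```

View pics/p2.png

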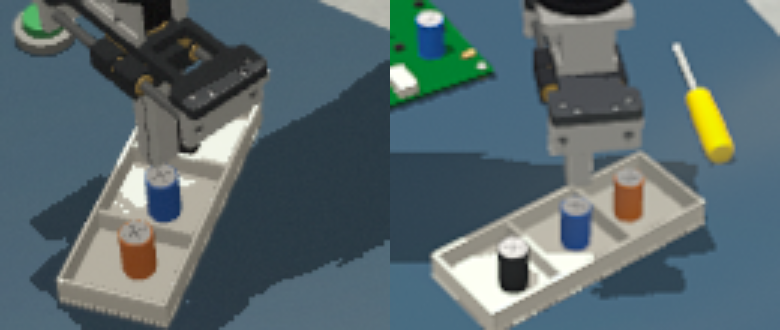

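Both views show the tips just above the blue spare. Holding, then rising.

```bash
python3 -m jog '[[-0.001,0,0.001,0,0,0,-1],[-0.001,0,0.001,0,0,0,-1],[-0.001,0,0.001,0,0,0,-1],[-0.001,0,0.001,0,0,0,-1],[-0.001,0,0.001,0,0,0,-1],[-0.001,0,0.001,0,0,0,-1],[-0.001,0,0.001,0,0,0,-1],[-0.001,0,0.001,0,0,0,-1],[-0.001,0,0.001,0,0,0,-1],[-0.001,0,0.001,0,0,0,-1],[-0.001,0,0.001,0,0,0,-1],[-0.001,0,0.001,0,0,0,-1],[-0.001,0,0.001,0,0,0,-1],[-0.001,0,0.001,0,0,0,-1],[-0.001,0,0.001,0,0,0,-1],[-0.001,0,0.001,0,0,0,-1],[-0.001,0,0.001,0,0,0,-1],[-0.001,0,0.001,0,0,0,-1],[-0.001,0,0.001,0,0,0,-1],[-0.001,0,0.001,0,0,0,-1]]'
python3 -m jog '[[0,0,0,0,0,0,-1],[0,0,0,0,0,0,-1],[0,0,0,0,0,0,-1],[0,0,0,0,0,0,-1],[0,0,-0.05,0,0,0,-1],[0,0,-0.1,0,0,0,-1],[0,0,-0.13,0,0,0,-1],[0,0,-0.13,0,0,0,-1],[0,0,-0.13,0,0,0,-1]]'
python3 -c "
from h import *
shift([.465,-.360,.15])"
```

```text
time_s: 10.1
ee_pos: [0.5811, -0.1608, 0.0636]
eef_rot: [3.141, 0.002, 2.871]
force: [-0.6, -0.2, -0.4]
grip_width: 0.0004
time_s: 11.0
ee_pos: [0.5808, -0.1607, 0.1935]
eef_rot: [3.141, 0.002, 2.871]
force: [-0.3, 0.3, -0.1]
grip_width: 0.0008
t 11.0 pos [ 0.5808 -0.1607  0.1935] rot [3.141e+00 2.000e-03 2.871e+00] F [-0.3   0.33 -0.09] w 0.0007553893293116088 shift/m [ 0.0585 -0.223   0.0433]
```

```bash
python3 -m jog '[[0.058,-0.223,0,0,0,0,-1],[0.058,-0.223,0,0,0,0,-1],[0.058,-0.223,0,0,0,0,-1],[0.058,-0.223,0,0,0,0,-1],[0.058,-0.223,0,0,0,0,-1],[0.058,-0.223,0,0,0,0,-1],[0.058,-0.223,0.05,0,0,0,-1],[0.058,-0.223,0.1,0,0,0,-1],[0.058,-0.223,0.14,0,0,0,-1],[0.058,-0.223,0.15,0,0,0,-1],[0.058,-0.223,0.15,0,0,0,-1],[0.058,-0.223,0.15,0,0,0,-1]]'
python3 - <<'E'
from h import *
shift([.465,-.360,.017])
o=[]
for n,x,y in(("scene",150,115),("side",250,310),):
    c=camera(n);o.append(cv2.resize(c["image"][y:y+110,x:x+130,::-1],None,fx=3,fy=3))
cv2.imwrite("pics/p3.png",np.hstack(o))
E
```

```text
time_s: 12.2
ee_pos: [0.4667, -0.3605, 0.045]
eef_rot: [-3.141, 0.004, 2.872]
force: [-0.2, 0.4, 0.5]
grip_width: 0.0007
t 12.2 pos [ 0.4667 -0.3605  0.045 ] rot [-3.141  0.004  2.872] F [-0.19  0.39  0.5 ] w 0.0007331520169795058 shift/m [0.0019 0.     0.028 ]
```

View pics/p3.png

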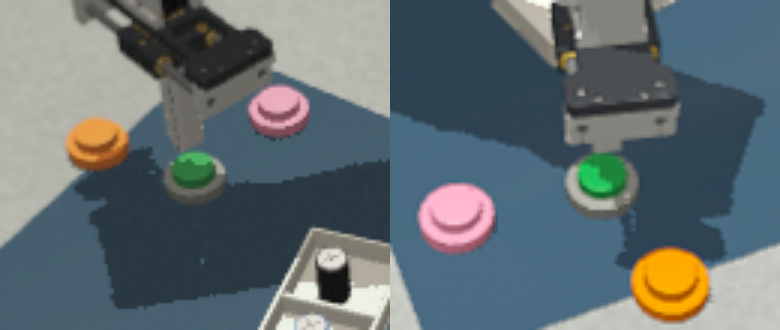

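The tips are closed over the green button. I'll press slowly, watching the force.

```bash
python3 -m jog '[[0.001,0,0.01,0,0,0,-1],[0.001,0,0.018,0,0,0,-1],[0.001,0,0.022,0,0,0,-1],[0.001,0,0.024,0,0,0,-1],[0.001,0,0.024,0,0,0,-1]]'
python3 -m jog '[[0,0,0.002,0,0,0,-1],[0,0,0.004,0,0,0,-1],[0,0,0.004,0,0,0,-1]]'
```

```text
time_s: 12.8
ee_pos: [0.4657, -0.3604, 0.0212]
eef_rot: [-3.141, 0.005, 2.872]
force: [-0.6, 1.6, 2.3]
grip_width: 0.0002
time_s: 13.1
ee_pos: [0.4659, -0.3606, 0.0172]
eef_rot: [-3.141, 0.005, 2.872]
force: [0.3, 1.2, 2.9]
grip_width: 0.0006
```

```bash
python3 -m jog '[[0,0,0.001,0,0,0,-1],[0,0,0.002,0,0,0,-1],[0,0,0.002,0,0,0,-1]]'
python3 -m jog '[[0,0,0.001,0,0,0,-1],[0,0,0.002,0,0,0,-1],[0,0,0.002,0,0,0,-1],[0,0,0.002,0,0,0,-1]]'
```

```text
time_s: 13.4
ee_pos: [0.466, -0.3607, 0.0161]
eef_rot: [-3.14, 0.006, 2.872]
force: [-4.8, 2.9, 12.3]
grip_width: 0.0009
time_s: 13.8
ee_pos: [0.4661, -0.3607, 0.0158]
eef_rot: [-3.14, 0.006, 2.872]
force: [-8.3, 8.1, 22.2]
grip_width: 0.0005
```

The force jumped to 12 N and then 22 N while z stayed at 0.016, so the button is against its stop, fully down. Now I'll release it, rise clear and check.

```bash
python3 -m jog '[[0,0,-0.005,0,0,0,-1],[0,0,-0.02,0,0,0,-1],[0,0,-0.06,0,0,0,-1],[0,0,-0.11,0,0,0,-1],[0,0,-0.16,0,0,0,-1],[0,0,-0.18,0,0,0,-1],[0,0,-0.18,0,0,0,-1],[0,0,-0.18,0,0,0,-1]]'
python3 - <<'E'
from h import *
shift([.465,-.360,.2])
S=camera("scene");D=camera("side")
for n,a,b in(("blue",(254,224),(332,288)),("black",(261,201),(311,302)),("or",(246,242),(349,280))):
    print(n,blob(S["image"],"silver",*a,6)[0].round(1),blob(D["image"],"silver",*b,6)[0].round(1))
pa=blob(S["image"],"green",215,171,14)[0];pb=blob(D["image"],"green",320,368,14)[0];print(pa,pb,tri([ray(S,*pa),ray(D,*pb)]))
cv2.imwrite("pics/end.png",np.hstack([S["image"],D["image"]])[:,:,::-1][100:420,100:900])
E
```

```text
time_s: 14.6
ee_pos: [0.465, -0.36, 0.1955]
eef_rot: [-3.14, 0.006, 2.872]
force: [-0.9, -0.7, -1.7]
grip_width: 0.0004
t 14.6 pos [ 0.465  -0.36    0.1955] rot [-3.14   0.006  2.872] F [-0.93 -0.72 -1.75] w 0.00038269287324547145 shift/m [-0.0001  0.     -0.0045]
blue [253.5 223.5] [337.5 294. ]
black [259.8 200.7] [309.8 300.7]
or [245.1 240.3] [351.3 278.2]
[213.90551181 171.        ] [320.25380711 367.78172589] [ 0.46515499 -0.3595602   0.01677462]
```

View pics/end.png

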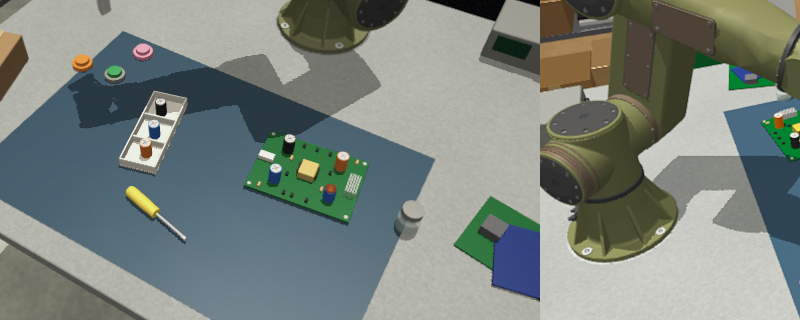

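The scene view is unchanged: the spares are at the same pixels and the button is back up at (213.9,171.0), as before.

```bash
python3 -c "
from station import ctrl
print(ctrl.hand_in())"
```

```text
the job is handed in; nothing more can be done
None
```

The job is done and handed in at 14.6 s, in the order asked, and the only thing the robot touched was the green button.

- **Bad capacitor:** I held the closed fingertips 20–21 mm above its brown top, at (0.541, 0.252), for about 3 s.
- **Blue spare:** I held them 20–21 mm above its top, at (0.581, −0.161), for about 2.9 s. It stands in the middle compartment of the tray.
- **Button:** I pressed it until the force rose from 3 N to 22 N with almost no further movement, so it was fully down. I then released it and moved up to z = 0.195.

**Last checks:** in the scene camera the spares are within 0.3 px of where they started and the button is back up at its original pixels. The gripper is clear of everything.

**Where readings disagreed:**
- **Bad capacitor:** the side camera put its top about 10 mm off, but it sees the dome poorly. I went by the scene and wrist cameras and the positions of the other three capacitors.
- **Wrist camera:** it read about 3–5 mm low in x at both pointing targets.
- **Blue spare:** in the final side view its measured position moved by about 9 px, probably because of the arm's shadow. The scene view showed no movement.

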